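# Level the tipped cleaner pot, fit its nested lid set and lift off the outer cover alone

## Task

The base-cleaner pot was left tipped on its tilting stand to drain; crank the stand's handwheel until the platform and the pot sit level again. Then carry the nested lid set (inner drip lid with the cover lying on it) over by the inner lid's centre knob, set it down fully home on the pot without dropping it, and let go. Last, take the outer cover alone by its collar and lift it straight up off the knob, leaving the drip lid seated so that I can fill the pot through it, and finish while holding the cover roughly level, well clear above the pot; do not lift the cover off the drip lid before that, and leave the wax block, the spanner and the stone where they lie.

Things in the scene. Friction and masses are not known exactly. Their poses are not given: they have to be found in the camera images.
- stand: Fixed tilting stand: dark steel base plate 104 x 270 mm on four short legs, askew across green half and dark panel. Origin: under the plate's centre on the green surface, which lies 2.5 mm above z = 0; y runs along its length from the handwheel end (wheel axis at y = -97 mm) to the hinge end (hinge pin at y = +98 mm, 62 mm up), z up. Ski and clamp stand beyond (x > 0.55).
- tilt (a joint): Tilt of the platform, rad: 0 = level (parallel to the worktop, pointer at the index post's tongue), positive = handwheel end too high, pot leaning to the hinge end. Starts at 0.035 to 0.07; travel -0.03 to 0.09; stays where left. Counter-clockwise turning of the handwheel (from above) lowers it by 0.01 rad per rad of turn (0.063 a turn), clockwise raises it.
- wheel_centre (a point): Centre of the handwheel's upper face, 111 mm above the stand's origin, on the vertical screw axis. Black wheel 76 mm across, 9 mm thick; it turns in place (about 2 N at the crank handle) and does not rise or fall. A flat hub 24 mm across stands 3 mm above the face.
- crank_grip (a point): Grip point of the crank handle: an upright black handle 14 mm thick, 29 mm long, standing on the wheel 28 mm from its axis, anywhere round it; foot 111.5 mm, top 140.5 mm, this point 127.5 mm above the stand's origin, on the handle's axis. It spins freely on its pin: fingers can hold it without turning while leading it round the circle.
- pot_foot (a point): Open round aluminium pot clamped on the platform between hinge and handwheel (its axis 72 mm from the hinge pin, 123 mm from the wheel axis). Outside 88 mm across, mouth 82 mm across, 58 mm high. This point: centre of its underside, z along its axis; it tips with the platform.
- pot_rim (a point): Centre of the pot's mouth at rim height, 58 mm above pot_foot, 123 mm above the stand's origin when level; z along the pot's axis.
- inner_lid: Inner drip lid, loose, 0.16 kg: flange 90 mm across, 3 mm thick, with three spokes; under it a tapered plug 76 mm across, 14 mm deep, for the pot's mouth (2.5 mm play). Upright knob in its middle, 16 to 17 mm thick. Origin: centre of the flange's underside, z up. Starts on its plug on the worktop (origin 14 mm up) with the cover resting on it; lifting it lifts both. Home: origin at pot_rim.
- knob_top (a point): Top of the inner lid's knob, 42 mm above the inner lid's origin. The upper 21 mm of the knob stand free above the cover's collar: pinch it there.
- cover: Outer cover, loose, 0.11 kg: disc 100 mm across, 2 mm thick, skirt 12 mm deep (96 mm inside) that goes round the pot's rim, collar 32 mm across from 2 to 18 mm above the origin, its 21 mm bore round the inner lid's knob. Origin: centre of the disc's underside, z up; it lies 3 mm above the inner lid's origin. It must rise more than 40 mm to come off the knob, 54 mm to be well clear.
- collar (a point): Middle of the cover's collar, 10 mm above the cover's origin: grip height for lifting the cover alone, with the knob between the fingers (the knob's top is 29 mm above this point).
- wax_block: Bystander: rounded wax block 34 x 59 x 20 mm; origin centre of its underside.
- spanner: Bystander: flat combination spanner 22 x 134 x 5 mm; origin centre of its underside.
- stone: Bystander: grey sharpening stone 25 x 60 x 13 mm; origin centre of its underside.
There are look-alikes about, which are no part of the job. What is shaped like the cover but purple is not meant.

How it is judged (in metres and radians):
On the way, in this order (a step that is already met when the one before it is completed fails the run):
1. the platform is cranked level (within 0.012 rad) (value of joint tilt between -0.012 and 0.012 rad), for 0.3 s.
2. both lids lie fully home on the level pot, one in the other, and the fingers have let go of them (all of step 1 and horizontal distance between inner_lid and pot_rim below 0.0045 m and z of inner_lid in the frame of pot_foot below 0.0605 m and angle between the z axis of each of inner_lid, cover and the z axis of pot_foot, either way round below 0.05 rad and horizontal distance between cover and pot_rim below 0.0075 m and z of cover in the frame of pot_foot below 0.0637 m and contact force between the fingers and inner_lid below 0.1 N and contact force between the fingers and cover below 0.1 N), for 0.2 s.
At the end, for the whole second after the job is handed in: Cover held still in the fingers, tilt under 0.35 rad, 54 mm or more above its seat, within 150 mm of the pot axis, touching only the fingers; drip lid home (2.5 mm, centred 4.5 mm), untouched; platform level within 0.012 rad; bystanders within 20 mm of their places (all of step 1 and horizontal distance between inner_lid and pot_rim below 0.0045 m and z of inner_lid in the frame of pot_foot below 0.0605 m and angle between the z axis of inner_lid and the z axis of pot_foot, either way round below 0.05 rad and z of cover in the frame of pot_foot above 0.115 m and angle between cover's own z axis and vertical below 0.35 rad and linear speed of cover below 0.03 m/s and horizontal distance between cover and pot_rim below 0.15 m and contact force between the fingers and cover above 1 N and contact force between cover and inner_lid below 0.05 N and contact force between cover and stand below 0.05 N and contact force between the arm and inner_lid below 0.1 N and linear speed of inner_lid below 0.01 m/s and distance of each of wax_block, spanner, stone from where it was at the start of the episode below 0.02 m); the arm keeps its last pose, push and grip.
It fails at once if the cover comes off the drip lid (more than 10 mm) while the drip lid does not lie home in the pot (z of cover in the frame of inner_lid above 0.013 m and not (horizontal distance between inner_lid and pot_rim below 0.0045 m and z of inner_lid in the frame of pot_foot below 0.0605 m and angle between the z axis of inner_lid and the z axis of pot_foot, either way round below 0.05 rad)).
It fails at once if the lid set is let go over the pot, more than 20 mm above its seat (horizontal distance between inner_lid and pot_rim below 0.06 m and z of inner_lid in the frame of pot_foot above 0.078 m and contact force between the fingers and inner_lid below 0.05 N).
It fails at once if wax block, spanner or stone is shoved more than 20 mm (distance of any of wax_block, spanner, stone from where it was at the start of the episode above 0.02 m).
It also fails if it takes over 72 s, if anything falls off the work surface, if the arm or the gripper's body presses on something with over 40 N, if the wrist force passes 120 N, or if a joint passes its speed limit or range.

## Robot

A 6-joint arm with a two-finger parallel gripper is mounted at the origin on a cart in front of the work surface, level with it; the furniture and walls round the work are solid. World frame = base frame: x ahead of the robot, y to its left, z up, the work surface at z = 0. Lengths are in mm, angles in rad, forces in N, time in s.
With the tool pointing down it reaches from about 325 to 875 mm from the base axis. Payload 4.4 kg.
Tool frame: the origin (TCP) lies on the centre line of the jaws, within the pads' length; the fingertips stand ahead of it and the grasp point (between the pads) lies 6 mm ahead of it (ctrl.tcp_to_tips is the z of the fingertips in the tool frame, in mm); z points along the fingers, y is the line along which they close (so a half turn about z gives the same grasp; the last joint's range is limited). The gripper opens to 85 mm and grips with 20 to 120 N. Pads are 22 mm wide; open, the fingers measure 114 mm over their backs; the gripper's body (76 mm by 85 mm) begins 54 mm behind the grasp point. The pads swing forward as they close: fully open they stand 13 mm farther back than shut.
Start: joints at [-1.488, 0.207, 1.542, -0, 1.393, -0.15], TCP at [133.201, -559.361, 256.282] pointing down, gripper open.
Joint ranges: [-2.73, 2.73], [-0.86, 2.22], [0.23, 2.46], [-1.11, 4.25], [0.08, 2.63], [-2.82, 2.82]. Speed limits (rad/s): [2.79, 2.79, 3.14, 3.14, 3.14, 3.14].

## Interface

Orientations are given as a 3x3 rotation matrix whose columns are the frame's x, y, z axes.
In Python, from plant import ctrl, sensors, optics gives the robot as it stands. Calls block until the motion is done:
- ctrl.move_ptp(position, orientation): joint-space move of the TCP to a pose.
- ctrl.move_l(position, rot=None, vel=150, threshold=None): straight line of the TCP; rot=None keeps the orientation; vel is the mean speed in mm/s. With threshold (N) it stops when the force on the tool has changed by that much, and returns True; else False.
- ctrl.set_joints(angles): joint-space move.
- ctrl.gripper_to(opening, force=None): finger opening in mm; force is the grip in N (None keeps the last); returns when the fingers have stopped.
- ctrl.hold(seconds).
- ctrl.solve_ik(position, orientation): joint angles nearest the present ones, or None.
- sensors.read_state(): the state.
- optics.grab_frame(name): name is "scene" or "top" or "wrist"; returns (picture, depth): 400x640x3 uint8, red, green, blue; 400x640 float32, mm along the optical axis (not along the pixel's ray), 0 where there is no reading.
- optics.camera_params(name): a dict with "mtx" (3x3 intrinsics, pixels), "k1" (the pictures are not rectified: a ray, as slopes to the right and down, at radius r is drawn at 1 + k1 r^2 times it, then the intrinsics apply), "R" (3x3) and "t" (3): a world point X has camera coordinates R X + t; the wrist camera has in their place "T_tool_cam" (4x4, takes a point from camera to tool coordinates, whose origin is the TCP and whose axes are the flange's). Camera axes: x right, y down, z forward; pixel columns grow to the right and rows downward; lengths in mm; the calibration is good to about 2 mm. A picture is of the moment at which its call begins: read the wrist's pose just before it. camera_params takes no time and is no camera call.
A pose or a line that the arm cannot do raises ctrl.MotionError and nothing moves.
- ctrl.finish_job(): hands the job in; it is judged then, once.
The state is a dict: "t": time; "q": joint angles; "qvel": joint speeds; "tau": joint torques, N m; "eef_pos": TCP position; "eef_rot": TCP orientation; "force": force on the tool from outside, world axes, zero at the start; "wrist_torque": the same for the moment, N m; "grip_width": finger opening in mm; "grasp_force": force on a finger pad.
Only numpy, scipy, OpenCV 4.12 (cv2) and the standard library are available. Lean on these libraries where they do the work, as an engineer would, in place of code of your own. Each camera call takes 0.05 s, during which the arm holds its last target. There are 200 camera calls.

## Working session

There is one attempt and no reset: what is moved stays moved. The work goes in short steps, each a Python script; the robot and the scene stay as the last script left them, time stands still between calls to the robot, and variables do not carry over. Pictures are saved under pics/ and viewed, at most 10 in all, crops included, and the job is handed in when it is done.

```bash
ls; mkdir -p pics; python3 - <<'E'
from plant import ctrl,sensors,optics
import cv2,numpy as np
for n in("scene","top"):
    p,d=optics.grab_frame(n); cv2.imwrite(f"pics/{n}0.png",p[:,:,::-1]); np.savez(f"{n}0.npz",p=p,d=d)
    print(n,optics.camera_params(n))
print(optics.camera_params("wrist"),ctrl.tcp_to_tips,sensors.read_state())
E
```

```text
pics
scene {'mtx': array([[476.50840209,   0.        , 319.55820941],
       [  0.        , 476.50840209, 203.92950772],
       [  0.        ,   0.        ,   1.        ]]), 'k1': -0.0682796545395655, 'R': array([[-0.87212522, -0.48899863, -0.01667162],
       [-0.22849494,  0.43717563, -0.86986639],
       [ 0.43265189, -0.75482303, -0.49300561]]), 't': array([ 427.33742648,  224.50817683, 1098.93726284])}
top {'mtx': array([[417.43400933,   0.        , 316.77007835],
       [  0.        , 417.43400933, 202.49622078],
       [  0.        ,   0.        ,   1.        ]]), 'k1': -0.008632446505808382, 'R': array([[ 0.01144229, -0.99985046,  0.01296677],
       [-0.99370411, -0.01281538, -0.11130099],
       [ 0.11145052, -0.01161159, -0.99370215]]), 't': array([ -20.38003303,  533.49231296, 1156.93170486])}
{'mtx': array([[299.95022616,   0.        , 314.95055724],
       [  0.        , 299.95022616, 204.36234796],
       [  0.        ,   0.        ,   1.        ]]), 'k1': -0.038448812492730466, 'T_tool_cam': array([[ 5.41140353e-04, -9.48373733e-01, -3.17154489e-01,
         8.0569493
[... 362 characters left out ...]
       1.39350611e+00, -1.50529302e-01]), 'qvel': array([ 0.00195256, -0.00074086, -0.00377763, -0.00119407, -0.00178925,
        0.00098075]), 'tau': array([-4.31968256e-04, -3.84091294e+01, -2.92546463e+01, -1.96169030e-04,
        4.82252231e-03,  1.51585522e-05]), 'eef_pos': array([ 133.15119521, -558.69792734,  255.19586502]), 'eef_rot': array([[ 9.72783748e-01,  2.31714792e-01, -1.84997896e-04],
       [ 2.31714651e-01, -9.72781446e-01,  2.14004446e-03],
       [ 3.15917436e-04, -2.12466719e-03, -9.99997693e-01]]), 'force': array([ 0.71118426, -1.52387317,  1.08478395]), 'wrist_torque': array([-0.03555764, -0.00034218,  0.03371677]), 'grasp_force': 0.0, 'grip_width': 85.94014575578926}
```

View pics/scene0.png

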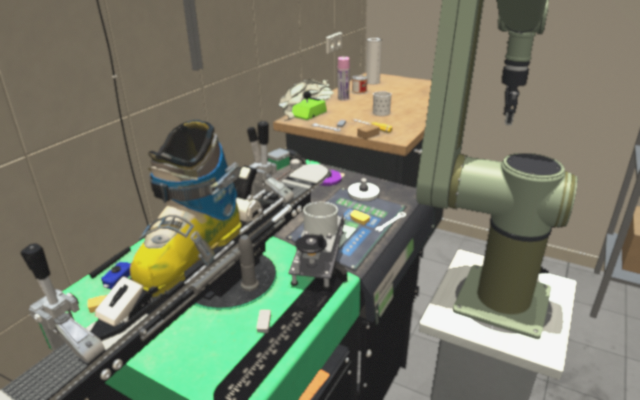

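View pics/top0.png

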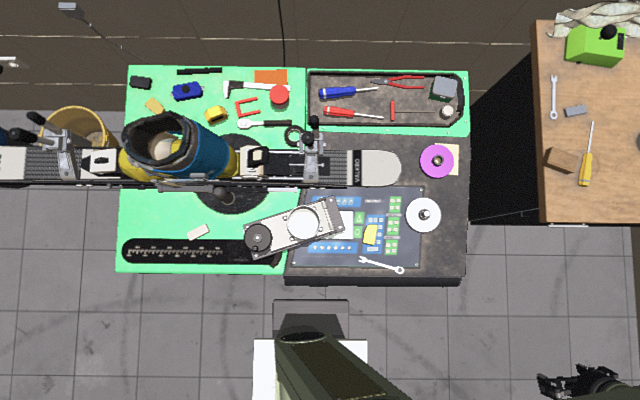

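Scene: the stand lies with its handwheel at top (258,237), the pot at (304,223) and the hinge near (340,215). The white lid set is at (424,214), with the purple look-alike at (437,160). The stone is at (198,230), the wax block at (370,234) and the spanner at (380,265).

```bash
cat >h.py <<'E'
from plant import ctrl,sensors,optics
import cv2,numpy as np
def undist(c,px):
    K=c["mtx"]; k=c["k1"]
    # model x_d = x(1+k r^2) = OpenCV k1
    return cv2.undistortPoints(np.float64(px).reshape(-1,1,2),K,np.array([k,0,0,0.])).reshape(-1,2)
def cam(n,st=None):
    c=dict(optics.camera_params(n))
    if n=="wrist":
        st=st or sensors.read_state()
        T=np.eye(4);T[:3,:3]=st["eef_rot"];T[:3,3]=st["eef_pos"]
        W=np.linalg.inv(T@c["T_tool_cam"]);c["R"]=W[:3,:3];c["t"]=W[:3,3]
    return c
def onplane(c,px,z):
    u=undist(c,px);d=np.c_[u,np.ones(len(u))]@c["R"];o=-c["R"].T@c["t"]
    return o+d*((z-o[2])/d[:,2])[:,None]
def cloud(c,d):
    h,w=d.shape;v,u=np.mgrid[:h,:w];n=undist(c,np.c_[u.ravel(),v.ravel()])
    P=np.c_[n,np.ones(len(n))]*d.reshape(-1,1)
    P=(P-c["t"])@c["R"];P[d.ravel()==0]=np.nan
    return P.reshape(h,w,3)
def proj(c,X):
    X=np.atleast_2d(X)
    return cv2.projectPoints(np.float64(X),cv2.Rodrigues(c["R"])[0],c["t"],c["mtx"],np.array([c["k1"],0,0,0.]))[0].reshape(-1,2)
def down(a): # tool z down, tool x axis at world angle a
    c,s=np.cos(a),np.sin(a)
    return np.array([[c,s,0],[s,-c,0],[0,0,-1.]])
E
python3 - <<'E'
from h import *
f=np.load("top0.npz");c=cam("top");P=cloud(c,f["d"])
np.set_printoptions(precision=1,suppress=True)
for n,(u,v) in dict(lid=(415,220),knob=(424,214),wheel=(258,237),potin=(304,223),green=(200,210),dark=(445,250),plate=(330,212)).items(): print(n,P[v,u])
p=f["p"].astype(int)
m=((p.min(2)>170)&(np.ptp(p,axis=2)<25)).astype(np.uint8)
n,l,s,cc=cv2.connectedComponentsWithStats(m)
for i in range(1,n):
    if s[i,4]>150 and s[i,0]>200: print(s[i],cc[i],onplane(c,[cc[i]],19),onplane(c,[cc[i]],125))
cv2.imwrite("pics/topc.png",cv2.resize(f["p"][180:280,230:450,::-1],None,fx=3.6,fy=3.6,interpolation=cv2.INTER_CUBIC))
E
```

```text
lid [ 488.1 -296.2   18.8]
knob [ 502.2 -311.6   58.6]
wheel [431.5 139.  118.3]
potin [471.9  20.6  78.9]
green [510.6 323.6   2.4]
dark [ 403.6 -386.9   -0.5]
plate [505.8 -51.1  44. ]
[595   3  43  12 338] [616.6   8.6] [[1147.4 -930.2   19. ]] [[1080.9 -847.4  125. ]]
[586  16  35  11 227] [600.4  19.8] [[1109.4 -876.7   19. ]] [[1046.4 -798.6  125. ]]
[619  22  21  16 186] [631.   28.9] [[1082.2 -970.2   19. ]] [[1021.6 -883.8  125. ]]
[550  75   8  44 185] [553.5  97.4] [[ 859.8 -717.2   19. ]] [[ 819.  -653.4  125. ]]
[243  82  32   7 153] [257.7  85.2] [[882.1 164.8  19. ]] [[839.3 150.1 125. ]]
[237 119  27   9 162] [247.6 122.8] [[766.9 191.2  19. ]] [[734.4 174.1 125. ]]
[235 146  24  32 285] [246.2 162.2] [[649.5 191.7  19. ]] [[627.5 174.7 125. ]]
[347 150   5  35 173] [349.  167.2] [[ 639.1 -106.4   19. ]] [[618.  -96.9 125. ]]
[ 362  150   39   36 1261] [379.4 167.6] [[ 639.3 -194.6   19. ]] [[ 618.1 -177.3  125. ]]
[289 156  30  17 161] [309.3 164.6] [[645.1   8.8  19. ]] [[623.4   8.  125. ]]
[406 198  35  34 880] [423.1 214.4] [[ 504.4 -319.7   19. ]] [[ 495.2 -291.2  125. ]]
[ 260  201   74   50 1842] [298.  224.8] [[470.3  38.7  19. ]] [[464.2  35.2 125. ]]
[325 211  29  28 372] [344.8 226.2] [[467.8 -94.7  19. ]] [[461.9 -86.3 125. ]]
[358 256  47  18 184] [382.  264.7] [[ 360.3 -200.5   19. ]] [[ 364.  -182.7  125. ]]
[ 252  340   24   60 1335] [263.8 370.4] [[ 69.3 126.   19. ]] [[ 98.9 114.8 125. ]]
[339 341  29  22 348] [357.6 348.3] [[ 130.3 -131.6   19. ]] [[ 154.5 -119.9  125. ]]
```

View pics/topc.png

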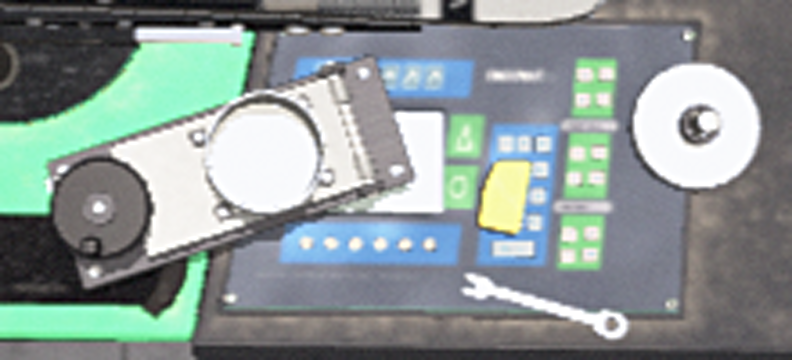

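The crop shows the handwheel hub at top px (257.8,237.5), with the crank handle just below it at about (255,248). The lid set knob is at (424,214). Next I take close wrist views of each.

```bash
python3 - <<'E'
from h import *
np.set_printoptions(precision=1,suppress=True)
for n,p in (("lid",[495,-308,230]),("pot",[470,22,290]),("wheel",[431,139,270])):
    print(n, ctrl.solve_ik(p,down(0)))
    ctrl.move_ptp(p,down(0)); ctrl.hold(.3)
    st=sensors.read_state();print(st["t"],st["eef_pos"],st["q"])
    im,d=optics.grab_frame("wrist");np.savez(f"w_{n}.npz",p=im,d=d,R=st["eef_rot"],t=st["eef_pos"])
    cv2.imwrite(f"pics/w_{n}.png",im[:,:,::-1])
a=[cv2.resize(cv2.imread(f"pics/w_{n}.png"),(400,250),interpolation=cv2.INTER_AREA) for n in("lid","pot","wheel")]
cv2.imwrite("pics/w3.png",np.vstack([np.hstack(a[:2]),np.hstack([a[2],a[2]*0])]))
E
```

```text
lid [-0.7  0.2  1.6 -0.   1.3  0.9]
2.025 [ 494.7 -308.7  230. ] [-0.7  0.2  1.6 -0.   1.3  0.9]
pot [-0.1 -0.   1.7 -0.   1.4  1.4]
3.65 [470.2  21.3 289.8] [-0.1 -0.   1.7 -0.   1.4  1.4]
wheel [ 0.1 -0.1  1.8 -0.   1.4  1.7]
4.5667 [431.6 138.1 270.3] [ 0.1 -0.1  1.8 -0.   1.4  1.7]
```

View pics/w3.png

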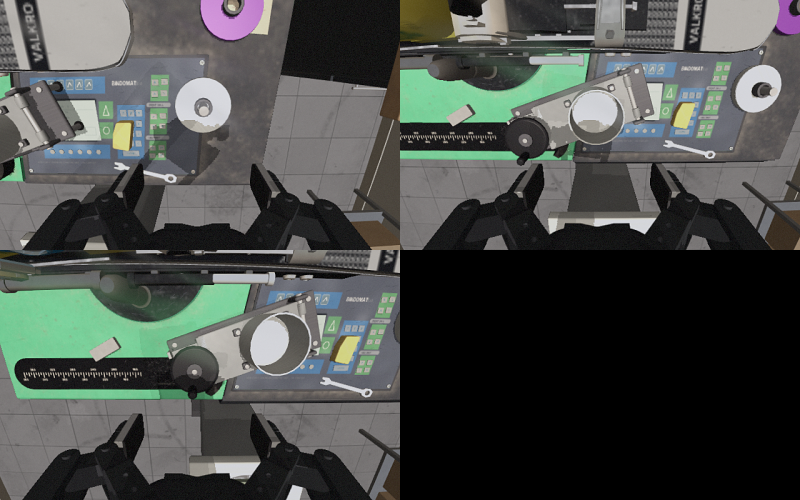

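The wrist views show the lid set (full-frame px about (325,167)), the pot (315,186) and the wheel (312,196), with the crank handle just below the wheel. Next I fit circles to the depth points by height band.

```bash
cat >>h.py <<'E'
def wcloud(name):
    f=np.load(f"w_{name}.npz");return cloud(cam("wrist",dict(eef_rot=f["R"],eef_pos=f["t"])),f["d"]),f["p"]
def band(P,c,r,z0,z1):
    m=(np.hypot(P[...,0]-c[0],P[...,1]-c[1])<r)&(P[...,2]>z0)&(P[...,2]<z1)
    return P[m]
def enc(Q):
    (x,y),r=cv2.minEnclosingCircle(np.float32(Q[:,:2]-Q[:,:2].mean(0)));m=Q[:,:2].mean(0);return np.array([x+m[0],y+m[1],r,np.median(Q[:,2]),len(Q)])
E
python3 - <<'E'
from h import *
np.set_printoptions(precision=1,suppress=True)
f=np.load("top0.npz");T=cloud(cam("top"),f["d"])
L,_=wcloud("lid");Pt,_=wcloud("pot");W,_=wcloud("wheel")
for n,C in (("top",T),("wr",L)):
    print(n,"cover",enc(band(C,(500,-311),60,15,24)),"knob",enc(band(C,(500,-311),25,48,65)), "collar",enc(band(C,(500,-311),25,33,39)))
for n,C in (("top",T),("wrP",Pt),("wrW",W)):
    for nm,ce,r,a,b in (("wheel",(431,139),50,106,122),("handle",(431,139),50,128,155),("rim",(472,20),52,113,140)):
        Q=band(C,ce,r,a,b); print(n,nm,enc(Q) if len(Q)>2 else 0,Q.mean(0) if len(Q) else 0)
    Q=band(C,(472,20),52,113,140)
    A=np.c_[Q[:,:2]-Q[:,:2].mean(0),np.ones(len(Q))];print("  plane",1000*np.linalg.lstsq(A,Q[:,2],rcond=None)[0])
    Q=band(C,(472,20),30,65,100)
    if len(Q)>9:
        A=np.c_[Q[:,:2]-Q[:,:2].mean(0),np.ones(len(Q))];print("  floor",1000*np.linalg.lstsq(A,Q[:,2],rcond=None)[0])
E
```

```text
top cover [ 504.6 -319.    50.3   18.6  789. ] knob [ 503.8 -319.1    8.8   55.4   32. ] collar [ 504.3 -318.7   15.5   34.9   32. ]
wr cover [ 505.7 -319.3   50.    17.5 5483. ] knob [ 505.9 -319.6    8.4   54.4  219. ] collar [ 506.1 -319.8   15.7   33.6  183. ]
top wheel [430.9 142.2  37.9 113.2 623. ] [431.8 141.6 113.3]
top handle [402.9 144.7   6.5 141.5  25. ] [403.  144.5 141.3]
top rim [472.3  22.3  44.  128.8 134. ] [475.6  20.9 127.9]
  plane [   -48.1     67.7 127875.6]
  floor [  -15.8    72.2 74600.7]
wrP wheel [ 431.7  141.2   38.2  112.2 3622. ] [434.7 139.5 112.4]
wrP handle [404.4 144.2   7.  139.8 188. ] [406.  142.7 138.1]
wrP rim [ 473.3   22.1   44.1  126.1 1367. ] [464.9  20.7 124.6]
  plane [    26.6     46.5 124635.4]
  floor [  -25.2    62.5 73614.7]
wrW wheel [ 431.6  141.9   37.9  112.1 4542. ] [434.7 141.9 112.3]
wrW handle [403.7 144.7   7.4 140.6 225. ] [405.7 144.8 138.9]
wrW rim [ 472.9   22.1   44.7  124.  2440. ] [473.3  18.6 123.2]
  plane [    -9.      55.  123237.1]
  floor [  -20.7    64.2 73403.8]
```

The radii fit: cover 50, wheel 38, rim 44 mm, and handle 28 mm from the wheel axis. The tilt is about 0.067 from the pot floor slope, so I crank 6.6 rad CCW and re-measure.

```bash
cat >crank.py <<'E'
from h import *
C=np.array([431.4,142.0])
def crank(a0,da,z=144):
    n=max(2,int(np.ceil(abs(da)/0.26)));f=0
    for a in np.linspace(a0,a0+da,n+1)[1:]:
        ctrl.move_l([*(C+28*np.array([np.cos(a),np.sin(a)])),z],vel=60)
        f=max(f,np.linalg.norm(sensors.read_state()["force"]))
    return f
E
python3 - <<'E'
from crank import *
h=np.array([403.7,144.6]);R=down(0)
ctrl.gripper_to(45,30)
ctrl.move_ptp([*h,185],R)
print("touch",ctrl.move_l([*h,144],R,vel=60,threshold=8), sensors.read_state()["eef_pos"])
ctrl.gripper_to(5,30);s=sensors.read_state();print(s["t"],s["grip_width"],s["grasp_force"],s["force"])
a=np.arctan2(*(h-C)[::-1])
print(crank(a,2*np.pi+0.3)); s=sensors.read_state();print(s["t"],s["eef_pos"],s["grip_width"],s["force"])
ctrl.gripper_to(45);p=s["eef_pos"];ctrl.move_l([p[0],p[1],190],vel=150)
ctrl.move_ptp([445,80,290],R);ctrl.hold(.3)
st=sensors.read_state();im,d=optics.grab_frame("wrist");np.savez("w_chk.npz",p=im,d=d,R=st["eef_rot"],t=st["eef_pos"])
im2,d2=optics.grab_frame("top");np.savez("top1.npz",p=im2,d=d2)
cv2.imwrite("pics/chk.png",im[:,:,::-1]);print(st["t"])
np.set_printoptions(precision=1,suppress=True)
P,_=wcloud("chk");u=np.array([.326,-.945])
def slope(Q):
    A=np.c_[Q[:,:2]-Q[:,:2].mean(0),np.ones(len(Q))];return np.linalg.lstsq(A,Q[:,2],rcond=None)[0][:2]@u
for C_ in (P,cloud(cam("top"),d2)):
    print("rim",enc(band(C_,(472,22),52,113,140)),"handle",enc(band(C_,C,50,128,155)))
    print("slopes floor",slope(band(C_,(472,23),30,60,100)),"wheel",slope(band(C_,C,36,108,114.5)),"table",slope(band(C_,(480,60),200,-4,5)))
E
```

```text
touch False [403.87656217 144.63200815 144.06921908]
6.7583 13.230687379874151 29.298339888628107 [0.05702458 0.22177529 2.14657278]
9.66253908889136
13.6917 [404.25704463 136.63787499 144.42160194] 12.850088784245898 [3.99684321 0.71888798 4.73325145]
15.4167
rim [ 471.9   25.5   44.2  123.3 1278. ] handle [404.2 135.6   6.9 140.5 203. ]
slopes floor -0.0032341827366105845 wheel -2.1574087414135724e-05 table 0.002687396789737828
rim [470.5  25.1  43.6 124.7  65. ] handle [403.  136.8   6.9 142.2  21. ]
slopes floor -0.009152415860207203 wheel 0.002794895354470188 table 0.0012053717537785203
```

View pics/chk.png

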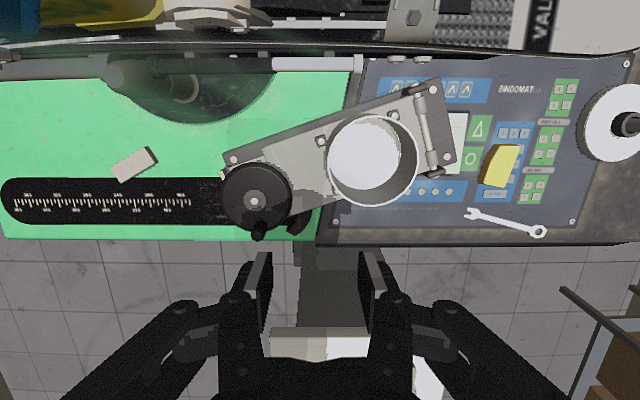

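The chk picture shows the pot upright on the platform at (372,160) and the crank at (258,233). The rim centre is at (471.9, 25.5), which matches the level prediction. The residual tilt is about 0.003, well within tolerance. Next I fetch the lid set.

```bash
python3 - <<'E'
from h import *
np.set_printoptions(precision=2,suppress=True)
R=down(0);k=[505.6,-319.5]
ctrl.gripper_to(40,60)
ctrl.move_ptp([*k,130],R)
print("touch",ctrl.move_l([*k,61.5],R,vel=70,threshold=6),sensors.read_state()["eef_pos"])
ctrl.gripper_to(5,60);s=sensors.read_state();print(s["t"],s["grip_width"],s["grasp_force"],s["force"])
ctrl.move_l([*k,110],vel=70)
s=sensors.read_state();print(s["t"],s["grip_width"],s["force"])
ctrl.move_l([*k,250],vel=150)
ctrl.move_l([471.8,25.6,250],vel=170);ctrl.hold(.3)
s=sensors.read_state();print(s["t"],s["eef_pos"],s["grip_width"],s["force"])
a,da=optics.grab_frame("scene");b,db=optics.grab_frame("wrist");cv2.imwrite("pics/carry.png",np.vstack([cv2.resize(a[150:300,200:440,::-1],(480,300)),cv2.resize(b[:,:,::-1],(480,300))]))
np.savez("w_carry.npz",p=b,d=db,R=s["eef_rot"],t=s["eef_pos"])
P,_=wcloud("carry");T=cloud(cam("top"),optics.grab_frame("top")[1])
for C in(P,T):
    Q=band(C,(472,25),60,200,212.5);print(enc(Q) if len(Q)>5 else len(Q),np.percentile(Q[:,2],[5,50,95]) if len(Q) else 0)
E
```

```text
touch False [ 506.06 -319.88   62.13]
18.8167 13.672969555526171 58.44762325286865 [-0.55  1.37  3.86]
19.6583 14.028057617159059 [ 0.37  0.17 -3.51]
23.2333 [471.86  25.34 249.96] 13.881536512711154 [ 0.82  0.26 -2.97]
[  471.73    24.85    49.95   205.13 14129.  ] [204.08 205.13 206.19]
[454.2   26.57  42.61 206.24 218.  ] [202.86 206.24 209.72]
```

View pics/carry.png

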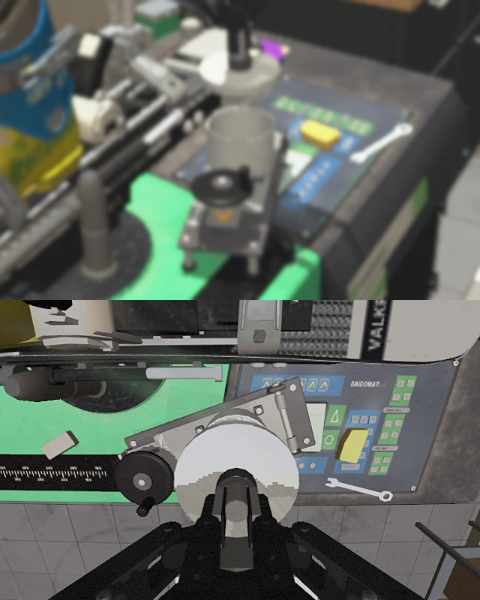

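In the carry picture the set hangs level over the pot, with the cover disc centred at (471.7,24.9) and radius 50. Now I lower it with force guards.

```bash
python3 - <<'E'
from h import *
np.set_printoptions(precision=2,suppress=True)
x=[471.8,25.6]
ctrl.move_l([*x,196],vel=90)
def pr(m):s=sensors.read_state();print(m,round(s["t"],2),s["eef_pos"],s["force"],s["grip_width"]);return s
pr("pre")
h=ctrl.move_l([*x,177],vel=40,threshold=5);s=pr(h)
if not h:
    h=ctrl.move_l([*x,170],vel=15,threshold=6);s=pr(h)
E
```

```text
pre 24.13 [472.22  25.55 196.38] [-0.69 -0.07 -2.64] 14.271959273395817
False 24.76 [471.73  25.61 176.81] [ 0.16 -0.08 -2.39] 13.744061126152083
True 25.1 [472.33  25.53 173.96] [-0.53 -0.08  5.35] 14.537634538279537
```

Contact came at the expected home height. I release, back off and check.

```bash
python3 - <<'E'
from h import *
np.set_printoptions(precision=3,suppress=True)
x=[471.8,25.6];R=down(0)
ctrl.gripper_to(45);ctrl.hold(.4);ctrl.move_l([*x,290],vel=150);ctrl.hold(.3)
st=sensors.read_state();im,d=optics.grab_frame("wrist");np.savez("w_set.npz",p=im,d=d,R=st["eef_rot"],t=st["eef_pos"]);print(st["t"])
T=cloud(cam("top"),optics.grab_frame("top")[1]);P,p=wcloud("set")
cv2.imwrite("pics/set.png",im[:,:,::-1])
for C in (P,T):
    Q=band(C,x,60,124,136);print("cover",enc(Q));A=np.c_[Q[:,:2]-Q[:,:2].mean(0),np.ones(len(Q))];print(np.linalg.lstsq(A,Q[:,2],rcond=None)[0])
    print("knob",enc(band(C,x,25,158,175)),"collar",enc(band(C,x,25,142,150)))
E
```

```text
27.1333
cover [ 471.979   25.582   50.158  129.22  7201.   ]
[ -0.001   0.002 129.239]
knob [472.036  25.647   8.593 166.036 313.   ] collar [472.308  25.538  15.745 144.775 454.   ]
cover [463.537  26.036  46.42  130.13  255.   ]
[ -0.008   0.003 130.157]
knob [nan nan  0. nan  0.] collar [nan nan  0. nan  0.]h.py:34: RuntimeWarning: Mean of empty slice.
  (x,y),r=cv2.minEnclosingCircle(np.float32(Q[:,:2]-Q[:,:2].mean(0)));m=Q[:,:2].mean(0);return np.array([x+m[0],y+m[1],r,np.median(Q[:,2]),len(Q)])
  ret = um.true_divide(
  return _methods._mean(a, axis=axis, dtype=dtype,
  ret = ret.dtype.type(ret / rcount)
```

View pics/set.png

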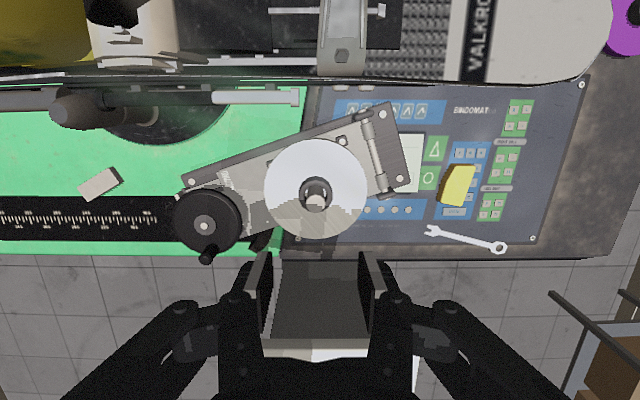

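The cover is level and home: its top sits 111.7 mm above its table height, against 111.5 expected, centred at (472,25.6), and both fingers are clear. I now take the collar and lift.

```bash
python3 - <<'E'
from h import *
np.set_printoptions(precision=3,suppress=True)
x=[472.0,25.6];R=down(0)
ctrl.gripper_to(52,60)
ctrl.move_l([*x,190],vel=150)
print(ctrl.move_l([*x,156.5],vel=40,threshold=5))
ctrl.gripper_to(20,60);s=sensors.read_state();print(s["t"],s["eef_pos"],s["grip_width"],s["grasp_force"],s["force"])
z=s["eef_pos"][2]
ctrl.move_l([*x,z+50],vel=40);ctrl.move_l([*x,z+85],vel=60);ctrl.hold(.5)
st=sensors.read_state();print(st["t"],st["eef_pos"],st["grip_width"],st["grasp_force"],st["force"])
im,d=optics.grab_frame("scene");cv2.imwrite("pics/fin.png",cv2.resize(im[150:300,200:440,::-1],(720,450)))
im,d=optics.grab_frame("wrist");np.savez("w_fin.npz",p=im,d=d,R=st["eef_rot"],t=st["eef_pos"]);P,_=wcloud("fin")
Q=band(P,x,55,205,225);print("cover",enc(Q));A=np.c_[Q[:,:2]-Q[:,:2].mean(0),np.ones(len(Q))];print(np.linalg.lstsq(A,Q[:,2],rcond=None)[0])
S=cloud(cam("scene"),optics.grab_frame("scene")[1])
for a,b in((120,132),(132,150),(150,175),(175,200),(200,214)):
    Q=band(S,x,55,a,b);print(a,b,len(Q),Q.mean(0) if len(Q) else 0,Q[:,2].max() if len(Q) else 0)
E
```

```text
False
29.6 [472.59   25.507 157.27 ] 29.109657786354056 59.58536569029093 [-0.872  0.522  3.96 ]
32.25 [471.947  25.627 242.15 ] 29.008952981883382 59.24495190382004 [-1.555 -0.73  -0.991]
cover [  471.396    25.759    50.55    214.055 16871.   ]
[ -0.013   0.002 214.323]
120 132 448 [468.135  32.764 127.76 ] 131.79175294081756
132 150 45 [471.575  30.726 139.148] 149.03133895724017
150 175 53 [471.047  28.745 161.397] 169.78138003150656
175 200 0 0 0
200 214 181 [455.38   57.72  208.599] 213.9376219635046
```

View pics/fin.png

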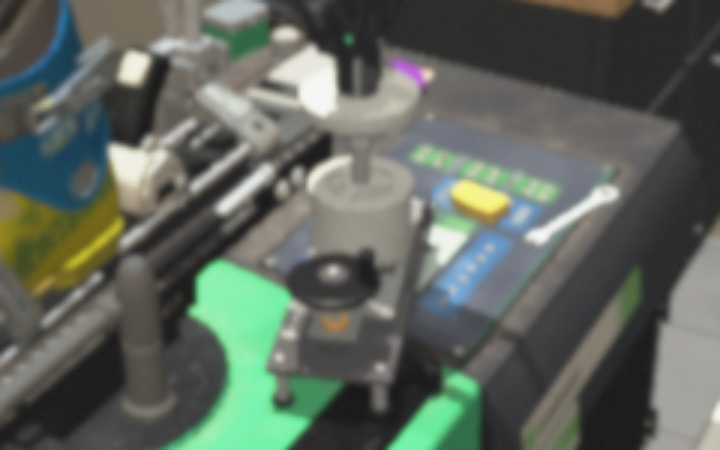

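The picture shows the cover in the fingers at (360,105), lifted clear. The drip lid is home on the pot at (362,175), with its knob top at about 168–170 mm (167.5 expected), and the wax block and spanner are in place.

```bash
python3 -c "
from plant import ctrl
print(ctrl.finish_job())"
```

```text
the job is handed in; nothing more can be done
None
```

The job is handed in, but the judge returned no verdict: by my measurements the stand is level (tilt about 0.003 rad), the drip lid is seated on the pot, and the cover is held level 85 mm above its seat.

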